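# Make up a pool-pump spares kit, one of each fitting

## Robot

A 6-joint arm with a two-finger parallel gripper is mounted at the origin on the work surface. World frame = base frame: x ahead of the robot, y to its left, z up, the work surface at z = 0. Lengths are in mm, angles in rad, forces in N, time in s.
With the tool pointing down it reaches from about 300 to 775 mm from the base axis. Payload 14.6 kg.
Tool frame: the origin (TCP) lies on the front face of the gripper's body, between the roots of the fingers; the fingertips stand 97 mm ahead of it and the grasp point (between the pads) lies 78 mm ahead of it; z points along the fingers, y is the line along which they close (so a half turn about z gives the same grasp; the last joint's range is limited). The gripper opens to 94 mm and grips with 3 to 60 N. Pads are 16 mm wide; open, the fingers measure 119 mm over their backs; the gripper's body (75 mm by 177 mm) begins 78 mm behind the grasp point.
Start: joints at [-1.172, 0.3, 1.521, -0, 1.321, -0.067], TCP at [247.018, -491.398, 302.646] pointing down, gripper open.
Joint ranges: [-3.03, 3.03], [-0.79, 2.21], [0.23, 2.52], [-1.04, 4.18], [0, 3.07], [-2.55, 2.55]. Speed limits (rad/s): [2.22, 2.22, 2.57, 3.14, 3.14, 3.14].

## Interface

Orientations are given as [roll, pitch, yaw] about the fixed x, y, z axes, in that order (R = Rz(yaw) Ry(pitch) Rx(roll)).
In Python, from cell import * gives the robot as it stands.
- The arm moves only by the tool carry_out, never from a script. Its arguments are lists of equal length, an entry for each row: "slide": the shift along the world's x, y, z scaled (see below), a list of three; "dr": the turn, a rotation vector about the world's x, y, z scaled (see below), a list of three; "gripper": the opening in per cent of the stroke, from 0 (shut) to 100 (fully open). A call has 1 to 10 rows; each row is the pose to reach, as a shift and turn from the pose commanded when the call began, turning the shorter way round; what a row does not reach only later rows make up. The controller multiplies each number of a shift by 0.25 m and each number of a turn by 360 degrees. A row lasts 1/12 s, in which the tool goes at most 41.7 mm and 7.16 degrees, less where a joint would pass 70% of its speed; a pose out of reach is approached as far as the arm can. A call with a number of a shift or a turn outside -1 to 1 is refused whole. A call with a gripper value outside its range is refused whole. The fingers move at their own pace and stop on an object; "newtons" is the grip in N (left out, the last holds). Time passes only in rows, so rows that repeat a pose let the fingers close. It gives the time, the measured TCP pose, the force, the opening and the grip force at its end, in the units of the state.
- read_state(): the state, without advancing time (a new reading comes with each control period).
- camera(name): name is "scene" or "top" or "wrist"; returns the picture (420x560x3 uint8, red, green, blue); there is no depth.
- camera_model(name): a dict with "vfov" (degrees; the focal length in pixels is half the picture's height over the tangent of half this angle, whatever the lens; pixels are square), "cx", "cy" (the principal point, pixels), "R" (3x3) and "t" (3): a world point X has camera coordinates R X + t. Camera axes: x right, y down, z forward; pixel columns grow to the right and rows downward; lengths in mm; the calibration is good to about 2 mm. A picture is of the moment at which its call begins: read the wrist's pose just before it. camera_model takes no time and is no camera call; for the wrist camera it gives the pose at the moment of the call.
- sign_off(): hands the job in; it is judged then, once.
The state is a dict: "clock": time; "joints": joint angles; "qd": joint speeds; "effort": joint torques, N m; "eef_pos": TCP position; "eef_rot": TCP orientation; "wrist_force": force on the tool from outside, world axes, zero at the start; "moment": the same for the moment, N m; "finger_gap": finger opening in mm; "finger_force": force on a finger pad.
Only numpy, scipy, OpenCV 4.12 (cv2) and the standard library are available. Lean on these libraries where they do the work, as an engineer would, in place of code of your own. Each camera call takes 0.05 s, during which the arm holds its last target. There are 200 camera calls.

## Task

Make up the spares kit in the three yellow bins under the lamp: it needs one white elbow, one blue pipe clip and one black drain plug, one part per bin, in any order. One bin is filled already: leave that part, fetch only the two missing kinds from the bench, one of each, and set them down (do not drop them) base down on the floor of the empty bins. Leave the spare parts and everything else where they are, and do not push against the lamp.

Things in the scene. Friction and masses are not known exactly. Their poses are not given: they have to be found in the camera images.
- elbow_1: White pipe elbow standing on its lower socket (32 mm diameter, with a foot flange of 40 mm diameter and 5 mm height). The upper socket, 32 mm diameter, points along +x, axis 34 mm up, from x = 13 to 34 mm; top at 50 mm. Origin: centre of the foot, underside; z up. Grip along y (32 mm) about x = 8 mm, 34 mm up. Two alike, base down, in a bin or on the bench, x within 0.6 rad of world +y (0.8 in a bin). 45 g +-30%.
- elbow_2: White pipe elbow standing on its lower socket (32 mm diameter, with a foot flange of 40 mm diameter and 5 mm height). The upper socket, 32 mm diameter, points along +x, axis 34 mm up, from x = 13 to 34 mm; top at 50 mm. Origin: centre of the foot, underside; z up. Grip along y (32 mm) about x = 8 mm, 34 mm up. Two alike, base down, in a bin or on the bench, x within 0.6 rad of world +y (0.8 in a bin). 45 g +-30%.
- bracket_1: Blue pipe clip: foot 50 (x) x 26 (y) x 5 mm with two upright jaws 26 mm deep in y, 34 mm in x over their outsides, top at 36 mm. Origin: centre of the underside; z up. Grip its 26 mm depth along y, in the middle. Two alike, base down, in a bin or on the bench, x within 0.6 rad of world +y (0.8 in a bin). 35 g +-30%.
- bracket_2: Blue pipe clip: foot 50 (x) x 26 (y) x 5 mm with two upright jaws 26 mm deep in y, 34 mm in x over their outsides, top at 36 mm. Origin: centre of the underside; z up. Grip its 26 mm depth along y, in the middle. Two alike, base down, in a bin or on the bench, x within 0.6 rad of world +y (0.8 in a bin). 35 g +-30%.
- plug_1: Black drain plug with red line: round base 42 mm diameter, 12 mm high, 34 mm collar up to 16 mm, then an upright wing 32 (x) x 10 (y) mm, top at 44 mm. Origin: centre of the underside; z up. Grip the wing's 10 mm along y. Two alike, base down, in a bin or on the bench, x within 0.6 rad of world +y (0.8 in a bin). 40 g +-30%.
- plug_2: Black drain plug with red line: round base 42 mm diameter, 12 mm high, 34 mm collar up to 16 mm, then an upright wing 32 (x) x 10 (y) mm, top at 44 mm. Origin: centre of the underside; z up. Grip the wing's 10 mm along y. Two alike, base down, in a bin or on the bench, x within 0.6 rad of world +y (0.8 in a bin). 40 g +-30%.
- bin_a: One of three identical yellow bins (the kit), fixed, in a row along their y, 92 mm apart; order varies. Inside 84 (x) x 80 (y) mm, walls 3 mm thick, 15 mm high, floor at bench level (z = 0). Origin: centre of the floor; x points to the robot's left, world +y (within 0.2 rad). One bin holds a part at the start, two are empty.
- bin_b: One of three identical yellow bins (the kit), fixed, in a row along their y, 92 mm apart; order varies. Inside 84 (x) x 80 (y) mm, walls 3 mm thick, 15 mm high, floor at bench level (z = 0). Origin: centre of the floor; x points to the robot's left, world +y (within 0.2 rad). One bin holds a part at the start, two are empty.
- bin_c: One of three identical yellow bins (the kit), fixed, in a row along their y, 92 mm apart; order varies. Inside 84 (x) x 80 (y) mm, walls 3 mm thick, 15 mm high, floor at bench level (z = 0). Origin: centre of the floor; x points to the robot's left, world +y (within 0.2 rad). One bin holds a part at the start, two are empty.
- lamp: Fixed lamp bar over the bins, same yaw. Origin: on the bench, middle of the row. Bar along y, 346 mm long, 22 mm wide about x = 10 mm, 190 to 209 mm up: an upright gripper cannot reach the bins; lean its top 25 to 45 degrees to -x (to the robot's right) and come in under the bar from there. Posts 16 mm thick at x = 80, y = +-165 mm, joined to the bar by level arms.
- coupling: Grey plastic tube coupling standing on end among the parts, 36 mm diameter, 34 mm high, 30 g; not part of the kit. Origin: centre of the underside.
- screwdriver: Screwdriver, 170 mm long, lying between parts and bins. Origin: about its middle, underside. Bystander.
- pliers: Pliers with red handles, 160 mm long, 15 mm high, lying beyond the screwdriver. Origin: at the joint, underside. Bystander.
- lubricant: Small white bottle, 38 mm diameter, 115 mm high, standing behind the lamp. Origin: centre of the underside. Bystander.
- seal: Black flat ring, 90 mm diameter, 7 mm high, lying right of the parts. Origin: centre of the underside. Bystander.
Not all that is in view belongs to the job. Leave any green, orange or turquoise look-alike of the elbow_1 alone.

How it is judged (in metres and radians):
At the end, for the whole second after the job is handed in: Each bin holds one part, one of each kind: centre within 40 mm of the bin's, underside within 8 mm of the floor, tilt under 0.2 rad, at rest. The second of each kind is outside the bins (over 60 mm from their centres), upright, at rest, within 50 mm of its start (((((horizontal distance between elbow_1 and bin_a below 0.04 m or horizontal distance between elbow_1 and bin_b below 0.04 m or horizontal distance between elbow_1 and bin_c below 0.04 m) and (height (world z) of elbow_1 below 0.008 m and angle between elbow_1's own z axis and vertical below 0.2 rad and linear speed of elbow_1 below 0.02 m/s)) and (horizontal distance between elbow_2 and bin_a above 0.06 m and horizontal distance between elbow_2 and bin_b above 0.06 m and horizontal distance between elbow_2 and bin_c above 0.06 m and distance of elbow_2 from where it was at the start of the episode below 0.05 m and (height (world z) of elbow_2 below 0.008 m and angle between elbow_2's own z axis and vertical below 0.2 rad and linear speed of elbow_2 below 0.02 m/s))) or (((horizontal distance between elbow_2 and bin_a below 0.04 m or horizontal distance between elbow_2 and bin_b below 0.04 m or horizontal distance between elbow_2 and bin_c below 0.04 m) and (height (world z) of elbow_2 below 0.008 m and angle between elbow_2's own z axis and vertical below 0.2 rad and linear speed of elbow_2 below 0.02 m/s)) and (horizontal distance between elbow_1 and bin_a above 0.06 m and horizontal distance between elbow_1 and bin_b above 0.06 m and horizontal distance between elbow_1 and bin_c above 0.06 m and distance of elbow_1 from where it was at the start of the episode below 0.05 m and (height (world z) of elbow_1 below 0.008 m and angle between elbow_1's own z axis and vertical below 0.2 rad and linear speed of elbow_1 below 0.02 m/s)))) and ((((horizontal distance between bracket_1 and bin_a below 0.04 m or horizontal distance between bracket_1 and bin_b below 0.04 m or horizontal distance between bracket_1 and bin_c below 0.04 m) and (height (world z) of bracket_1 below 0.008 m and angle between bracket_1's own z axis and vertical below 0.2 rad and linear speed of bracket_1 below 0.02 m/s)) and (horizontal distance between bracket_2 and bin_a above 0.06 m and horizontal distance between bracket_2 and bin_b above 0.06 m and horizontal distance between bracket_2 and bin_c above 0.06 m and distance of bracket_2 from where it was at the start of the episode below 0.05 m and (height (world z) of bracket_2 below 0.008 m and angle between bracket_2's own z axis and vertical below 0.2 rad and linear speed of bracket_2 below 0.02 m/s))) or (((horizontal distance between bracket_2 and bin_a below 0.04 m or horizontal distance between bracket_2 and bin_b below 0.04 m or horizontal distance between bracket_2 and bin_c below 0.04 m) and (height (world z) of bracket_2 below 0.008 m and angle between bracket_2's own z axis and vertical below 0.2 rad and linear speed of bracket_2 below 0.02 m/s)) and (horizontal distance between bracket_1 and bin_a above 0.06 m and horizontal distance between bracket_1 and bin_b above 0.06 m and horizontal distance between bracket_1 and bin_c above 0.06 m and distance of bracket_1 from where it was at the start of the episode below 0.05 m and (height (world z) of bracket_1 below 0.008 m and angle between bracket_1's own z axis and vertical below 0.2 rad and linear speed of bracket_1 below 0.02 m/s)))) and ((((horizontal distance between plug_1 and bin_a below 0.04 m or horizontal distance between plug_1 and bin_b below 0.04 m or horizontal distance between plug_1 and bin_c below 0.04 m) and (height (world z) of plug_1 below 0.008 m and angle between plug_1's own z axis and vertical below 0.2 rad and linear speed of plug_1 below 0.02 m/s)) and (horizontal distance between plug_2 and bin_a above 0.06 m and horizontal distance between plug_2 and bin_b above 0.06 m and horizontal distance between plug_2 and bin_c above 0.06 m and distance of plug_2 from where it was at the start of the episode below 0.05 m and (height (world z) of plug_2 below 0.008 m and angle between plug_2's own z axis and vertical below 0.2 rad and linear speed of plug_2 below 0.02 m/s))) or (((horizontal distance between plug_2 and bin_a below 0.04 m or horizontal distance between plug_2 and bin_b below 0.04 m or horizontal distance between plug_2 and bin_c below 0.04 m) and (height (world z) of plug_2 below 0.008 m and angle between plug_2's own z axis and vertical below 0.2 rad and linear speed of plug_2 below 0.02 m/s)) and (horizontal distance between plug_1 and bin_a above 0.06 m and horizontal distance between plug_1 and bin_b above 0.06 m and horizontal distance between plug_1 and bin_c above 0.06 m and distance of plug_1 from where it was at the start of the episode below 0.05 m and (height (world z) of plug_1 below 0.008 m and angle between plug_1's own z axis and vertical below 0.2 rad and linear speed of plug_1 below 0.02 m/s)))) and horizontal distance between any of elbow_1, elbow_2, bracket_1, bracket_2, plug_1, plug_2 and bin_a below 0.04 m and horizontal distance between any of elbow_1, elbow_2, bracket_1, bracket_2, plug_1, plug_2 and bin_b below 0.04 m and horizontal distance between any of elbow_1, elbow_2, bracket_1, bracket_2, plug_1, plug_2 and bin_c below 0.04 m); the robot touches nothing.
It fails at once if a part is dropped: it falls freely at over 0.9 m/s (about 40 mm) ((linear speed of elbow_1 above 0.9 m/s and contact force between elbow_1 and the fingers below 0.05 N) or (linear speed of elbow_2 above 0.9 m/s and contact force between elbow_2 and the fingers below 0.05 N) or (linear speed of bracket_1 above 0.9 m/s and contact force between bracket_1 and the fingers below 0.05 N) or (linear speed of bracket_2 above 0.9 m/s and contact force between bracket_2 and the fingers below 0.05 N) or (linear speed of plug_1 above 0.9 m/s and contact force between plug_1 and the fingers below 0.05 N) or (linear speed of plug_2 above 0.9 m/s and contact force between plug_2 and the fingers below 0.05 N)).
It fails at once if a bystander (coupling, screwdriver, pliers, bottle, ring) is moved by more than 40 mm (distance of any of coupling, screwdriver, pliers, lubricant, seal from where it was at the start of the episode above 0.04 m).
It fails at once if the robot pushes against the lamp with more than 15 N (contact force between any of the arm, the fingers and lamp above 15 N).
It also fails if it takes over 56 s, if anything falls off the work surface, if the arm or the gripper's body presses on something with over 40 N, if the wrist force passes 120 N, or if a joint passes its speed limit or range.

## Working session

There is one attempt and no reset: what is moved stays moved. The work goes in short steps, Python scripts to look and compute and a tool call to move; the robot and the scene stay as the last step left them, time stands still between calls to the robot, and variables do not carry over. Pictures are saved under pics/ and viewed, at most 10 in all, crops included, and the job is handed in when it is done.

Besides the shell and the picture viewer there is one more tool, called by a JSON object that holds its "op" and its "data", one argument or row to a line. carry_out: Moves the arm, as the interface text tells. Its arguments: {"type":"object","properties":{"slide":{"type":"array","items":{"type":"array","items":{"type":"number","minimum":-1,"maximum":1}}},"dr":{"type":"array","items":{"type":"array","items":{"type":"number","minimum":-1,"maximum":1}}},"gripper":{"type":"array","items":{"type":"number"}},"newtons":{"type":"number"}},"required":["slide","dr","gripper"]}

```bash
mkdir -p pics; python3 - <<'E'
from cell import *
import cv2,numpy as np
print(read_state())
for n in ("top","scene"):
    m=camera_model(n);print(n,m)
    cv2.imwrite(f"pics/{n}0.png",cv2.resize(camera(n)[:,:,::-1],(800,600),interpolation=cv2.INTER_CUBIC))
E
```

```text
{'clock': 0.0, 'joints': array([-1.17158106e+00,  3.00459757e-01,  1.52159783e+00, -4.30212963e-06,
        1.32069515e+00, -6.65812136e-02]), 'qd': array([ 7.01993624e-04, -1.16174054e-03, -2.17353503e-04,  7.99942857e-05,
       -9.70937542e-04,  1.07386725e-03]), 'effort': array([-4.39662963e-04, -5.31802726e+01, -3.52736056e+01,  7.08753197e-02,
        2.43863388e-02, -8.89891680e-05]), 'eef_pos': array([ 246.9691033 , -491.25797608,  302.08540077]), 'eef_rot': array([-3.14043486e+00, -7.30250260e-05,  4.65797503e-01]), 'wrist_force': array([-0.05138322, -0.18408602, -0.06167348]), 'moment': array([-0.00339022,  0.0397367 ,  0.01525746]), 'finger_force': 0.0, 'finger_gap': 93.86224413625031}
top {'vfov': 47.03376834993013, 'cx': 283.56309292078345, 'cy': 209.6554161365322, 'R': array([[-0.0278466 , -0.99958049, -0.00796273],
       [-0.9934979 ,  0.0285551 , -0.11021133],
       [ 0.11039247,  0.00484194, -0.99387628]]), 't': array([  10.32123112,  552.20614387, 1352.28342187])}
scene {'vfov': 50.927198687676885, 'cx': 279.24940697318056, 'cy': 210.08564539443162, 'R': array([[ 0.00631993,  0.99985418,  0.01586425],
       [ 0.66562911,  0.00763298, -0.74624368],
       [-0.74625596,  0.01527592, -0.6654838 ]]), 't': array([  11.71729877, -306.60488655, 1389.41193221])}
```

View pics/top0.png

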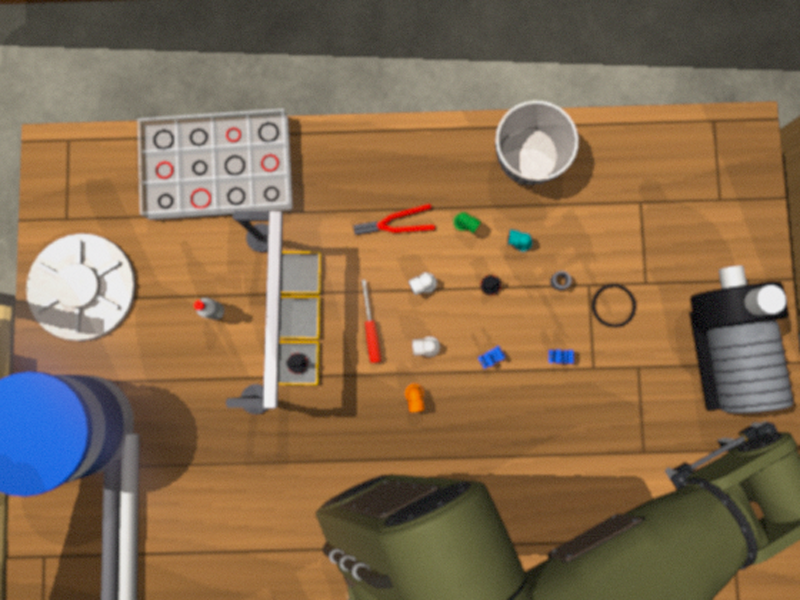

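View pics/scene0.png

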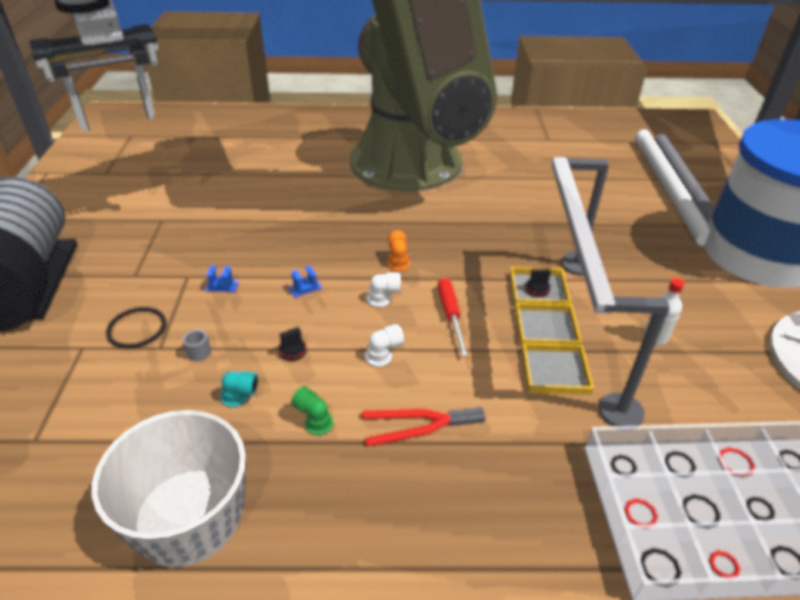

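The top view shows a black plug in the near bin (298,363). The middle bin (300,318) and far bin (300,273) are empty, so I need an elbow and a clip. White elbows are at (424,284) and (426,347), blue clips at (491,357) and (562,357). The orange, green and turquoise pieces are decoys.

```bash
cat > h.py <<'E'
from cell import *
import cv2,numpy as np
def cast(m,u,v,z):
    f=210/np.tan(np.radians(m["vfov"]/2)); R=np.array(m["R"]);c=-R.T@m["t"]
    d=R.T@np.array([(u-m["cx"])/f,(v-m["cy"])/f,1]); return c+d*(z-c[2])/d[2]
def proj(m,X):
    f=210/np.tan(np.radians(m["vfov"]/2)); p=np.array(m["R"])@X+m["t"]; return f*p[:2]/p[2]+[m["cx"],m["cy"]]
def mask(im,name):
    h=cv2.cvtColor(im,cv2.COLOR_RGB2HSV)
    r=dict(blue=((108,150,60),(128,255,255)),white=((0,0,170),(179,50,255)),yellow=((20,130,90),(34,255,255)))[name]
    return cv2.inRange(h,*r)
def blobs(mk,amin=30):
    out=[]
    for c in cv2.findContours(mk,cv2.RETR_EXTERNAL,cv2.CHAIN_APPROX_NONE)[0]:
        if cv2.contourArea(c)>amin: out.append((cv2.contourArea(c),cv2.minAreaRect(c),c))
    return out
E
python3 - <<'E'
from h import *
for n in ("top","scene"):
    m=camera_model(n);im=camera(n)
    for col,z in (("blue",15),("white",25),("yellow",7.5)):
        for a,r,c in blobs(mask(im,col)):
            p=cast(m,*r[0],z)
            if 200<p[0]<760 and -420<p[1]<420 and a<4000: print(n,col,a,np.round(r[0]),np.round(r[1]),round(r[2]),p.round(), [cast(m,*q,15 if col=='yellow' else z).round()[:2].tolist() for q in cv2.boxPoints(r)] if col!='white' else '')
E
```

```text
top blue 102.5 [392. 249.] [15.  8.] 0 [ 432. -314.   15.] [[421.0, -292.0], [444.0, -293.0], [442.0, -336.0], [420.0, -335.0]]
top blue 106.5 [344. 250.] [ 9. 16.] 60 [ 433. -176.   15.] [[433.0, -150.0], [454.0, -190.0], [432.0, -201.0], [411.0, -161.0]]
top white 133.5 [297. 241.] [10. 17.] 79 [460. -41.  25.] 
top white 119.5 [295. 197.] [ 9. 16.] 63 [588. -40.  25.] 
top white 970.5 [190. 216.] [  9. 138.] 2 [542. 264.  25.] 
top yellow 291.0 [210. 223.] [28. 92.] 1 [523. 210.   8.] [[392.0, 252.0], [659.0, 244.0], [655.0, 164.0], [388.0, 173.0]]
scene blue 152.0 [212. 196.] [15. 19.] 72 [ 429. -176.   15.] [[413.0, -205.0], [390.0, -165.0], [445.0, -148.0], [467.0, -187.0]]
scene blue 169.5 [155. 195.] [19. 16.] 4 [ 425. -313.   15.] [[452.0, -331.0], [393.0, -341.0], [397.0, -294.0], [456.0, -286.0]]
scene white 169.5 [385. 256.] [21. 30.] 83 [628. 203.  25.] 
scene white 382.5 [268. 241.] [21. 33.] 34 [587. -40.  25.] 
scene white 49.0 [321. 235.] [27.  3.] 75 [568.  75.  25.] 
scene white 109.5 [374. 227.] [19. 17.] 3 [542. 193.  25.] 
scene white 141.5 [471. 223.] [ 9. 35.] 8 [528. 413.  25.] 
scene white 257.5 [269. 202.] [20. 25.] 7 [462. -38.  25.] 
scene white 1003.0 [408. 161.] [110.  12.] 73 [291. 326.  25.] 
scene yellow 2888.0 [386. 231.] [96. 46.] 81 [537. 223.   8.] [[391.0, 174.0], [360.0, 293.0], [669.0, 258.0], [688.0, 164.0]]
```

```bash
cat >> h.py <<'E'
from scipy.spatial.transform import Rotation as Ro
def pose(G,d,th=35):
    t=np.radians(th);s,c=np.sin(t),np.cos(t)
    R=Ro.from_euler('z',d).as_matrix()@np.array([[0,1,0],[c,0,s],[s,0,-c]])
    return np.array(G,float)-78*R[:,2],R
def plan(G,d,th=35):
    s=read_state();P,R=pose(G,d,th);R0=Ro.from_euler('xyz',s["eef_rot"])
    dr=(Ro.from_matrix(R)*R0.inv()).as_rotvec()/(2*np.pi)
    print("slide",((P-s["eef_pos"])/250).round(4).tolist(),"dr",dr.round(4).tolist(),"mm",(P-s["eef_pos"]).round(1))
def grasp():
    s=read_state();R=Ro.from_euler('xyz',s["eef_rot"]).as_matrix();return s["eef_pos"]+78*R[:,2],R
E
python3 - <<'E'
from h import *
plan((432,-325,165),-.03)
R=Ro.from_euler('xyz',read_state()["eef_rot"]).as_matrix()
m=camera_model("wrist");Rc=np.array(m["R"]);c=-Rc.T@m["t"]
print(m["vfov"],R.T@(c-read_state()["eef_pos"]),(R.T@Rc.T).round(3))
E
```

```text
slide [0.7346, 0.4864, -0.2937] dr [0.0859, -0.0549, 0.1655] mm [183.7 121.6 -73.4]
60.131228081236046 [ 74.07626285  -1.78771088 -81.68279211] [[-0.002 -0.967 -0.256]
 [ 1.    -0.001 -0.001]
 [ 0.001 -0.256  0.967]]
```

```bash
python3 - <<'E'
from h import *
plan((432,-325,165),-.03,40)
E
```

```text
slide [0.734, 0.4648, -0.3102] dr [0.0981, -0.0627, 0.1638] mm [183.5 116.2 -77.6]
```

{"op": "carry_out", "data": {
  "slide": [
    [0.734,0.465,-0.31],
    [0.734,0.465,-0.31],
    [0.734,0.465,-0.31],
    [0.734,0.465,-0.31],
    [0.734,0.465,-0.31],
    [0.734,0.465,-0.31],
    [0.734,0.465,-0.31],
    [0.734,0.465,-0.31],
    [0.734,0.465,-0.31],
    [0.734,0.465,-0.31]
  ],
  "dr": [
    [0.098,-0.063,0.164],
    [0.098,-0.063,0.164],
    [0.098,-0.063,0.164],
    [0.098,-0.063,0.164],
    [0.098,-0.063,0.164],
    [0.098,-0.063,0.164],
    [0.098,-0.063,0.164],
    [0.098,-0.063,0.164],
    [0.098,-0.063,0.164],
    [0.098,-0.063,0.164]
  ],
  "gripper": [70,70,70,70,70,70,70,70,70,70]
}}

```text
clock: 1.03
eef_pos: [430.5, -375.2, 225.0]
eef_rot: [3.14, -0.695, 1.535]
wrist_force: [0.5, 0.1, 0.9]
finger_gap: 65.7
finger_force: 0.0
```

```bash
python3 - <<'E'
from h import *
print(read_state()["joints"].round(2),grasp()[0].round(1))
m=camera_model("wrist");im=camera("wrist")
cv2.imwrite("pics/w1.png",im[:,:,::-1])
for a,r,c in blobs(mask(im,"blue"),100):
    print(a,r,[cast(m,*q,5).round(1)[:2].tolist() for q in cv2.boxPoints(r)])
E
```

```text
[-0.91  0.62  1.34  0.43  1.73 -0.92] [ 432.4 -325.2  165.1]
1417.5 ((278.5, 300.0), (50.0, 31.0), 90.0) [[415.2, -288.8], [443.6, -289.9], [441.3, -333.6], [414.5, -332.5]]
1239.0 ((278.682373046875, 160.07305908203125), (51.216102600097656, 32.86715316772461), 56.82148742675781) [[404.3, -149.7], [434.8, -127.2], [462.2, -182.7], [432.8, -202.6]]
```

View pics/w1.png

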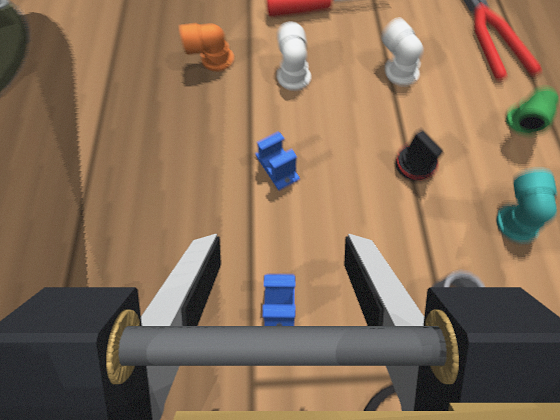

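The wrist view shows the target clip at (279,300), between the open fingers. Its jaw tops are at rows ~281 and ~312. The second clip is at (277,161), and the white elbows are at (293,55) and (403,50).

```bash
python3 - <<'E'
from h import *
m=camera_model("wrist")
print(cast(m,279,280.5,36),cast(m,279,312,36))
im=cv2.imread("pics/w1.png")[:,:,::-1].copy()
k=mask(im,"blue")[265:330,262:297]
print([(265+i,int((r>0).sum()),int(im[265+i,279].sum())) for i,r in enumerate(k) if i%2==0])
plan((430,-313,25),-.035,40)
E
```

```text
[ 429.33381885 -300.63994374   36.        ] [ 428.64471002 -325.77070552   36.        ]
[(265, 0, 430), (267, 0, 416), (269, 0, 423), (271, 0, 421), (273, 0, 425), (275, 26, 433), (277, 30, 449), (279, 30, 439), (281, 31, 452), (283, 31, 441), (285, 31, 405), (287, 28, 210), (289, 28, 242), (291, 28, 262), (293, 29, 266), (295, 29, 258), (297, 29, 274), (299, 29, 254), (301, 29, 255), (303, 29, 240), (305, 31, 392), (307, 32, 432), (309, 32, 435), (311, 32, 436), (313, 32, 425), (315, 32, 427), (317, 30, 263), (319, 29, 186), (321, 29, 219), (323, 23, 234), (325, 21, 211), (327, 0, 275), (329, 0, 308)]
slide [-0.0084, 0.0486, -0.5576] dr [-0.0004, 0.0004, -0.0009] mm [  -2.1   12.2 -139.4]
```

{"op": "carry_out", "data": {
  "slide": [
    [-0.002,0.02,-0.12],
    [-0.006,0.045,-0.24],
    [-0.01,0.049,-0.36],
    [-0.01,0.049,-0.44],
    [-0.01,0.049,-0.5],
    [-0.01,0.049,-0.54],
    [-0.01,0.049,-0.557],
    [-0.01,0.049,-0.557]
  ],
  "dr": [
    [0,0,0],
    [0,0,-0.001],
    [0,0,-0.001],
    [0,0,-0.001],
    [0,0,-0.001],
    [0,0,-0.001],
    [0,0,-0.001],
    [0,0,-0.001]
  ],
  "gripper": [70,70,70,70,70,70,70,70]
}}

```text
clock: 1.75
eef_pos: [428.1, -363.0, 85.7]
eef_rot: [-3.139, -0.691, 1.521]
wrist_force: [-0.6, 0.1, 0.3]
finger_gap: 65.7
finger_force: 0.0
```

{"op": "carry_out", "data": {
  "slide": [
    [0,0,0],
    [0,0,0],
    [0,0,0],
    [0,0,0],
    [0,0,0],
    [0,0,0],
    [0,0,0],
    [0,0,0]
  ],
  "dr": [
    [0,0,0],
    [0,0,0],
    [0,0,0],
    [0,0,0],
    [0,0,0],
    [0,0,0],
    [0,0,0],
    [0,0,0]
  ],
  "gripper": [50,40,32,26,20,15,15,15],
  "newtons": 20
}}

```text
clock: 2.42
eef_pos: [428.1, -362.9, 86.0]
eef_rot: [-3.14, -0.691, 1.522]
wrist_force: [0.0, 0.1, 1.8]
finger_gap: 25.6
finger_force: 20.0
```

{"op": "carry_out", "data": {
  "slide": [
    [0,0,0.03],
    [0,0,0.1],
    [0,0,0.2],
    [0,0,0.33],
    [0,0,0.45],
    [0,0.05,0.55],
    [0.03,0.15,0.56],
    [0.07,0.28,0.56],
    [0.11,0.42,0.56],
    [0.15,0.55,0.56]
  ],
  "dr": [
    [0,0,0],
    [0,0,0],
    [0,0,0],
    [0,0,0],
    [0,0,0],
    [0,0,0],
    [0,0,0],
    [0,0,0],
    [0,0,0],
    [0,0,0]
  ],
  "gripper": [15,15,15,15,15,15,15,15,15,15]
}}

```text
clock: 3.25
eef_pos: [465.5, -223.8, 226.5]
eef_rot: [-3.14, -0.691, 1.522]
wrist_force: [1.3, -0.5, -0.7]
finger_gap: 25.7
finger_force: 20.0
```

{"op": "carry_out", "data": {
  "slide": [
    [0.03,0.12,0],
    [0.07,0.26,0],
    [0.11,0.4,0],
    [0.15,0.54,0],
    [0.18,0.68,0],
    [0.2,0.8,0],
    [0.21,0.9,0],
    [0.22,0.98,0],
    [0.22,1,0],
    [0.22,1,0]
  ],
  "dr": [
    [0,0,0],
    [0,0,0],
    [0,0,0],
    [0,0,0],
    [0,0,0],
    [0,0,0],
    [0,0,0],
    [0,0,0],
    [0,0,0],
    [0,0,0]
  ],
  "gripper": [15,15,15,15,15,15,15,15,15,15]
}}

```text
clock: 4.08
eef_pos: [520.3, 25.5, 226.3]
eef_rot: [-3.14, -0.691, 1.525]
wrist_force: [-0.1, -0.3, -0.4]
finger_gap: 25.7
finger_force: 20.0
```

```bash
python3 - <<'E'
from h import *
s=read_state();print(s["joints"].round(2),grasp()[0].round(1),s["eef_rot"],s["finger_gap"],s["finger_force"])
m=camera_model("wrist");im=camera("wrist")
cv2.imwrite("pics/w2.png",im[:,:,::-1])
for a,r,c in blobs(mask(im,"yellow"),300):
    print(a,r,[cast(m,*q,15).round(1)[:2].tolist() for q in cv2.boxPoints(r)])
E
```

```text
[-0.23  0.37  1.72  0.71  1.29 -0.48] [522.5  75.2 166.2] [-3.14043442 -0.69134643  1.52463749] 25.673815086585332 20.000050887465477
1222.5 ((277.5, 173.0), (82.0, 89.0), 90.0) [[477.4, 265.0], [572.7, 260.4], [563.8, 165.5], [478.4, 169.5]]
6985.5 ((185.5, 173.5), (83.0, 93.0), 90.0) [[376.7, 269.8], [476.4, 265.1], [477.4, 168.6], [388.1, 172.8]]
6684.0 ((369.93792724609375, 171.96990966796875), (83.0677490234375, 93.25215148925781), 89.29268646240234) [[573.7, 261.7], [673.9, 258.4], [655.3, 162.3], [565.6, 165.3]]
```

View pics/w2.png

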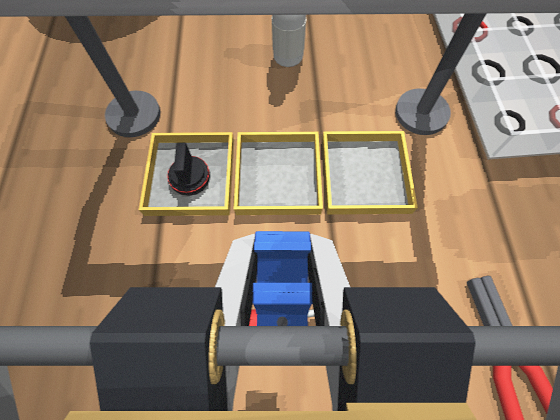

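The wrist view shows the clip firmly held at (283,270). The plug is in the left (near) bin at (187,170); the middle bin (278,170) and right (far) bin (369,170) are empty. The bins' far rim runs from (155,134) to (408,131).

```bash
python3 - <<'E'
from h import *
m=camera_model("wrist");im=cv2.imread("pics/w2.png")[:,:,::-1].copy()
k=mask(im,"yellow")
for u in (180,278,370):
    r=np.flatnonzero(k[100:240,u])+100; 
    # far wall top row, near wall first row (inner rim)
    j=r[r>190][0]; a=cast(m,u,r[0]-.5,15); b=cast(m,u,j-.5,15); print(u,r.tolist(),a.round(1),b.round(1),((a+b)/2).round(1))
for v in (150,165,180,195):
    c=np.flatnonzero(k[v]); g=np.split(c,np.flatnonzero(np.diff(c)>2)+1); print(v,[(int(x[0]),int(x[-1])) for x in g],cast(m,c[0]-.5,v,15)[:2].round(1),cast(m,c[-1]+.5,v,15)[:2].round(1))
E
```

```text
180 [133, 134, 135, 136, 137, 138, 139, 140, 141, 207, 209, 210, 211, 212, 213, 214, 215] [421.1 266.1  15. ] [427.1 178.9  15. ] [424.1 222.5  15. ]
278 [134, 135, 136, 137, 138, 139, 140, 141, 208, 209, 210, 211, 212, 213, 214] [525.8 259.6  15. ] [522.1 173.2  15. ] [524.  216.4  15. ]
370 [133, 134, 135, 136, 137, 138, 139, 140, 208, 209, 210, 211, 212, 213] [624.2 256.1  15. ] [611.1 168.9  15. ] [617.7 212.5  15. ]
150 [(149, 156), (229, 232), (237, 240), (315, 318), (324, 325), (400, 406)] [389.7 245.5] [659.  232.3]
165 [(146, 153), (229, 231), (236, 239), (316, 317), (320, 320), (325, 326), (402, 409)] [388.6 227.4] [658.6 214.2]
180 [(144, 151), (227, 230), (235, 238), (317, 318), (321, 321), (326, 327), (405, 409), (412, 412)] [388.5 210. ] [658.2 196.8]
195 [(141, 149), (228, 229), (234, 234), (237, 238), (318, 319), (327, 328), (407, 415)] [387.4 193.3] [657.8 180.1]
```

{"op": "carry_out", "data": {
  "slide": [
    [0.08,0.08,-0.06],
    [0.16,0.16,-0.15],
    [0.25,0.25,-0.25],
    [0.33,0.32,-0.34],
    [0.37,0.36,-0.38],
    [0.37,0.4,-0.38],
    [0.37,0.46,-0.38],
    [0.37,0.51,-0.38],
    [0.37,0.54,-0.38],
    [0.37,0.543,-0.38]
  ],
  "dr": [
    [0,0,0],
    [0,0,0],
    [0,0,0],
    [0,0,0],
    [0,0,0],
    [0,0,0],
    [0,0,0],
    [0,0,0],
    [0,0,0],
    [0,0,0]
  ],
  "gripper": [15,15,15,15,15,15,15,15,15,15]
}}

```text
clock: 4.97
eef_pos: [612.7, 161.5, 132.2]
eef_rot: [3.141, -0.692, 1.525]
wrist_force: [-0.8, -0.6, -0.6]
finger_gap: 25.6
finger_force: 20.0
```

```bash
python3 - <<'E'
from h import *
s=read_state();print(s["joints"].round(2),grasp()[0].round(1),s["eef_pos"].round(1),s["eef_rot"],s["wrist_force"],s["finger_gap"],s["finger_force"])
cv2.imwrite("pics/w3.png",camera("wrist")[:,:,::-1])
E
```

```text
[ 0.02  0.67  1.5   0.81  1.08 -0.37] [615.1 211.2  72.1] [612.7 161.5 132.2] [ 3.14126261 -0.69162199  1.52473358] [-0.81178217 -0.63564086 -0.57140874] 25.585531969209654 20.00014018267393
```

View pics/w3.png

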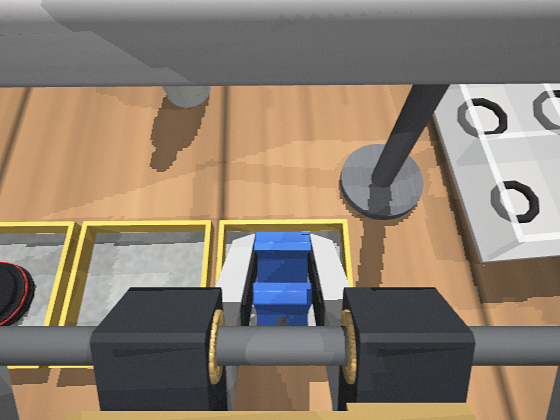

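The clip is centred over the far bin at (283,270), and the lamp bar at the top of the picture is clear. I'll lower it slowly.

{"op": "carry_out", "data": {
  "slide": [
    [0,0,-0.04],
    [0,0,-0.08],
    [0,0,-0.115],
    [0,0,-0.14],
    [0,0,-0.158],
    [0,0,-0.17],
    [0,0,-0.178],
    [0,0,-0.182],
    [0,0,-0.184],
    [0,0,-0.184]
  ],
  "dr": [
    [0,0,0],
    [0,0,0],
    [0,0,0],
    [0,0,0],
    [0,0,0],
    [0,0,0],
    [0,0,0],
    [0,0,0],
    [0,0,0],
    [0,0,0]
  ],
  "gripper": [15,15,15,15,15,15,15,15,15,15]
}}

```text
clock: 5.85
eef_pos: [613.2, 160.3, 85.9]
eef_rot: [-3.141, -0.692, 1.523]
wrist_force: [-4.4, -2.4, 8.6]
finger_gap: 25.8
finger_force: 20.0
```

{"op": "carry_out", "data": {
  "slide": [
    [0,0,0],
    [0,0,0],
    [0,0,0],
    [0,0,0],
    [0,0,0],
    [0,0,0]
  ],
  "dr": [
    [0,0,0],
    [0,0,0],
    [0,0,0],
    [0,0,0],
    [0,0,0],
    [0,0,0]
  ],
  "gripper": [32,36,40,44,46,46]
}}

```text
clock: 6.35
eef_pos: [613.0, 160.4, 84.8]
eef_rot: [-3.14, -0.691, 1.522]
wrist_force: [-0.2, 0.2, -0.5]
finger_gap: 43.4
finger_force: 0.0
```

{"op": "carry_out", "data": {
  "slide": [
    [0,0,0.03],
    [0,-0.01,0.08],
    [0,-0.04,0.16],
    [0,-0.1,0.24],
    [0,-0.2,0.34],
    [0,-0.32,0.45],
    [-0.04,-0.46,0.54],
    [-0.1,-0.6,0.57],
    [-0.18,-0.7,0.57],
    [-0.24,-0.78,0.57]
  ],
  "dr": [
    [0,0,0],
    [0,0,0],
    [0,0,0],
    [0,0,0],
    [0,0,0],
    [0,0,0],
    [0,0,0],
    [0,0,0],
    [0,0,0],
    [0,0,0]
  ],
  "gripper": [46,46,46,46,46,46,55,70,70,70]
}}

```text
clock: 7.18
eef_pos: [551.9, -36.8, 229.4]
eef_rot: [3.14, -0.69, 1.523]
wrist_force: [0.4, 0.0, -0.2]
finger_gap: 64.9
finger_force: 0.0
```

```bash
python3 - <<'E'
from h import *
plan((460,-52,165),0.15,40)
m=camera_model("wrist");im=camera("wrist")
cv2.imwrite("pics/w4.png",im[:,:,::-1])
E
```

```text
slide [-0.3375, -0.2589, -0.0185] dr [0.0012, 0.0002, 0.0317] mm [-84.4 -64.7  -4.6]
```

View pics/w4.png

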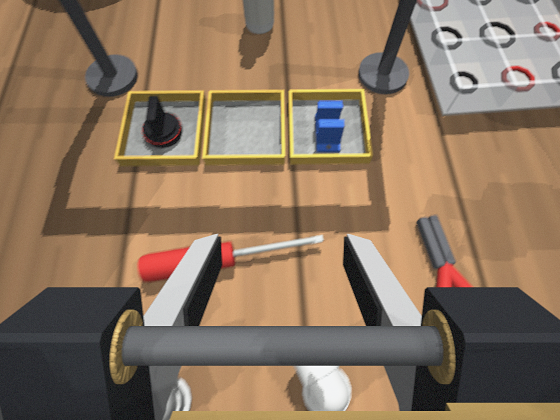

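The clip stands upright in the far bin at (329,127). Next I'll view the near elbow.

{"op": "carry_out", "data": {
  "slide": [
    [-0.08,-0.06,0],
    [-0.16,-0.14,0],
    [-0.25,-0.22,0],
    [-0.31,-0.3,-0.01],
    [-0.34,-0.34,-0.02],
    [-0.34,-0.35,-0.02],
    [-0.34,-0.35,-0.02]
  ],
  "dr": [
    [0,0,0.008],
    [0,0,0.016],
    [0,0,0.024],
    [0,0,0.032],
    [0,0,0.032],
    [0,0,0.032],
    [0,0,0.032]
  ],
  "gripper": [75,75,75,75,75,75,75]
}}

```text
clock: 7.82
eef_pos: [468.4, -122.4, 222.9]
eef_rot: [-3.14, -0.691, 1.721]
wrist_force: [-0.4, -0.2, -0.3]
finger_gap: 70.5
finger_force: 0.0
```

```bash
python3 - <<'E'
from h import *
m=camera_model("wrist");im=camera("wrist")
print(grasp()[0])
cv2.imwrite("pics/w5.png",im[:,:,::-1])
for n,i in (("wrist",im),):
    for a,r,c in blobs(mask(i,"white"),150): print(a,r)
E
```

```text
[461.02648026 -72.7282     162.670195  ]
1001.0 ((436.300048828125, 277.60003662109375), (44.274147033691406, 33.09380340576172), 63.43495178222656)
1891.0 ((285.0, 271.5), (73.0, 38.0), 90.0)
2309.0 ((389.189208984375, 281.8648681640625), (119.96757507324219, 28.13193130493164), 54.46232223510742)
2306.5 ((174.75167846679688, 281.42620849609375), (27.93581199645996, 119.2801742553711), 34.99202346801758)
234.0 ((397.51055908203125, 174.8881378173828), (83.0738754272461, 5.137167930603027), 0.9877604246139526)
236.5 ((427.76470947265625, 80.94117736816406), (19.887920379638672, 39.775840759277344), 14.03624439239502)
1213.0 ((369.90826416015625, 79.37682342529297), (66.3421630859375, 25.96731948852539), 8.32564926147461)
```

View pics/w5.png

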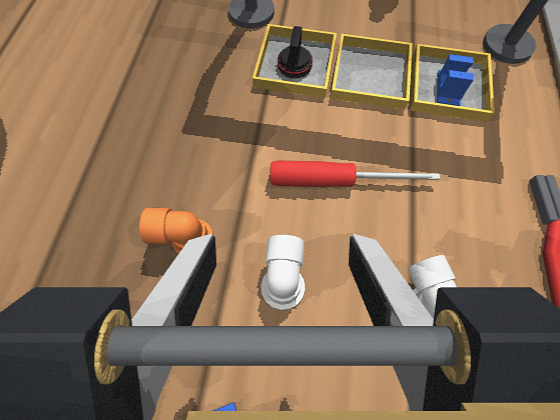

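The elbow's mouth edge is at (285,235) and its flange is centred at about (284,288), with the front edge at row 308. The fingers straddle it.

```bash
python3 - <<'E'
from h import *
m=camera_model("wrist");im=cv2.imread("pics/w5.png")[:,:,::-1].copy()
k=mask(im,"white")[225:315,255:315]
for i in range(0,90,5):
    c=np.flatnonzero(k[i]); 
    if len(c): print(225+i,255+c[0],255+c[-1],end=' | ')
print()
f=cast(m,284.5,308,1);t=cast(m,285.5,235,48);a=cast(m,264,288,4);b=cast(m,305,288,4)
d=t-f;print(f,t,a,b,"delta",-np.arctan2(d[0],d[1]))
d2=-.0+(-np.arctan2(d[0],d[1]));u=np.array([-np.sin(d2),np.cos(d2),0])
O=f+20*u;print("O from front",O,"from mouth",t-34*u)
E
```

```text
235 275 290 | 240 269 302 | 245 268 303 | 250 268 303 | 255 267 302 | 260 274 302 | 265 269 299 | 270 268 299 | 275 268 300 | 280 268 303 | 285 270 304 | 290 277 304 | 295 270 303 | 300 266 300 | 305 271 295 | 
[461.22832475 -66.46280758   1.        ] [454.19286388 -15.10566021  48.        ] [440.4656735  -52.39043102   4.        ] [476.95726741 -46.87216048   4.        ] delta 0.1361434563707278
O from front [458.51385925 -46.64787187   1.        ] from mouth [458.80745523 -48.79105091  48.        ]
```

```bash
python3 - <<'E'
from h import *
plan((457.5,-39.6,34),.138,40)
E
```

```text
slide [-0.0168, 0.1304, -0.5161] dr [0.0011, 0.0, -0.0022] mm [  -4.2   32.6 -129. ]
```

{"op": "carry_out", "data": {
  "slide": [
    [-0.004,0.04,-0.1],
    [-0.008,0.09,-0.22],
    [-0.013,0.12,-0.34],
    [-0.016,0.13,-0.42],
    [-0.016,0.13,-0.47],
    [-0.016,0.13,-0.5],
    [-0.016,0.13,-0.514],
    [-0.016,0.13,-0.516],
    [-0.016,0.13,-0.516]
  ],
  "dr": [
    [0,0,0],
    [0,0,-0.001],
    [0.001,0,-0.002],
    [0.001,0,-0.002],
    [0.001,0,-0.002],
    [0.001,0,-0.002],
    [0.001,0,-0.002],
    [0.001,0,-0.002],
    [0.001,0,-0.002]
  ],
  "gripper": [70,70,70,70,70,70,70,70,70]
}}

```text
clock: 8.62
eef_pos: [464.5, -89.9, 94.1]
eef_rot: [3.141, -0.697, 1.712]
wrist_force: [-0.1, 1.1, 0.8]
finger_gap: 66.3
finger_force: 0.0
```

{"op": "carry_out", "data": {
  "slide": [
    [0,0,0],
    [0,0,0],
    [0,0,0],
    [0,0,0],
    [0,0,0],
    [0,0,0],
    [0,0,0],
    [0,0,0]
  ],
  "dr": [
    [0,0,0],
    [0,0,0],
    [0,0,0],
    [0,0,0],
    [0,0,0],
    [0,0,0],
    [0,0,0],
    [0,0,0]
  ],
  "gripper": [56,46,40,34,28,22,20,20],
  "newtons": 25
}}

```text
clock: 9.28
eef_pos: [464.1, -89.7, 93.5]
eef_rot: [-3.141, -0.698, 1.712]
wrist_force: [1.1, 1.1, 2.3]
finger_gap: 31.1
finger_force: 24.9
```

{"op": "carry_out", "data": {
  "slide": [
    [0,0,0.03],
    [0,0,0.1],
    [0,0.01,0.2],
    [0.03,0.06,0.28],
    [0.07,0.16,0.3],
    [0.11,0.3,0.3],
    [0.15,0.44,0.3],
    [0.19,0.57,0.3],
    [0.22,0.67,0.28],
    [0.23,0.72,0.26]
  ],
  "dr": [
    [0,0,0],
    [0,0,0],
    [0,0,-0.003],
    [0,0,-0.008],
    [0,0,-0.013],
    [0,0,-0.018],
    [0,0,-0.024],
    [0,0,-0.0296],
    [0,0,-0.0296],
    [0,0,-0.0296]
  ],
  "gripper": [20,20,20,20,20,20,20,20,20,20]
}}

```text
clock: 10.12
eef_pos: [521.8, 92.9, 159.0]
eef_rot: [3.141, -0.698, 1.529]
wrist_force: [-0.1, 0.2, 0.0]
finger_gap: 30.8
finger_force: 24.9
```

```bash
python3 - <<'E'
from h import *
s=read_state();print(s["joints"].round(2),s["eef_pos"].round(1),s["eef_rot"],s["finger_gap"],s["finger_force"])
print(np.array([521.4,168,93.5])-s["eef_pos"],(np.array([521.4,168,93.5])-s["eef_pos"])/250)
cv2.imwrite("pics/w6.png",camera("wrist")[:,:,::-1])
E
```

```text
[-0.11  0.46  1.77  0.8   1.11 -0.51] [521.8  92.9 159. ] [ 3.14069529 -0.69780989  1.52853438] 30.799775746879828 24.930619597434998
[ -0.36992509  75.09117268 -65.46504922] [-0.0014797   0.30036469 -0.2618602 ]
```

View pics/w6.png

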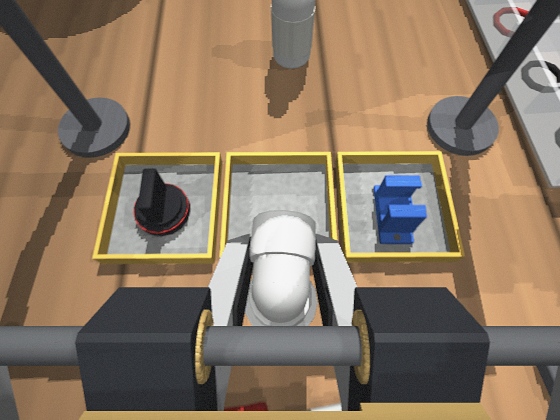

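The elbow is held upright at (285,265), in line with the empty middle bin at (278,200), so I'll move it in and lower it.

{"op": "carry_out", "data": {
  "slide": [
    [0,0.05,-0.04],
    [0,0.12,-0.08],
    [0,0.2,-0.1],
    [0,0.27,-0.1],
    [0,0.3,-0.12],
    [0,0.3,-0.15],
    [0,0.3,-0.19],
    [0,0.3,-0.22],
    [0,0.3,-0.24],
    [0,0.3,-0.25]
  ],
  "dr": [
    [0,0,0],
    [0,0,0],
    [0,0,0],
    [0,0,0],
    [0,0,0],
    [0,0,0],
    [0,0,0],
    [0,0,0],
    [0,0,0],
    [0,0,0]
  ],
  "gripper": [20,20,20,20,20,20,20,20,20,20]
}}

```text
clock: 11.0
eef_pos: [521.4, 164.6, 94.7]
eef_rot: [-3.139, -0.697, 1.523]
wrist_force: [0.2, 0.3, 0.1]
finger_gap: 31.4
finger_force: 24.9
```

{"op": "carry_out", "data": {
  "slide": [
    [0,0,-0.004],
    [0,0,-0.007],
    [0,0,-0.009],
    [0,0,-0.011],
    [0,0,-0.011]
  ],
  "dr": [
    [0,0,0],
    [0,0,0],
    [0,0,0],
    [0,0,0],
    [0,0,0]
  ],
  "gripper": [20,20,20,20,20]
}}

```text
clock: 11.42
eef_pos: [521.7, 165.4, 93.5]
eef_rot: [3.141, -0.698, 1.526]
wrist_force: [-1.0, 0.2, 1.6]
finger_gap: 31.1
finger_force: 24.9
```

{"op": "carry_out", "data": {
  "slide": [
    [0,0,0],
    [0,0,0],
    [0,0,0],
    [0,0,0],
    [0,0,0],
    [0,0,0]
  ],
  "dr": [
    [0,0,0],
    [0,0,0],
    [0,0,0],
    [0,0,0],
    [0,0,0],
    [0,0,0]
  ],
  "gripper": [36,40,44,48,50,50]
}}

```text
clock: 11.92
eef_pos: [521.5, 165.4, 93.2]
eef_rot: [-3.141, -0.698, 1.526]
wrist_force: [0.0, -0.0, -0.2]
finger_gap: 46.9
finger_force: 0.0
```

{"op": "carry_out", "data": {
  "slide": [
    [0,-0.01,0.03],
    [0,-0.05,0.08],
    [0,-0.12,0.16],
    [0,-0.2,0.24],
    [0,-0.3,0.34],
    [0,-0.42,0.45],
    [0,-0.55,0.54],
    [0,-0.62,0.57],
    [0,-0.64,0.57],
    [0,-0.64,0.57]
  ],
  "dr": [
    [0,0,0],
    [0,0,0],
    [0,0,0],
    [0,0,0],
    [0,0,0],
    [0,0,0],
    [0,0,0],
    [0,0,0],
    [0,0,0],
    [0,0,0]
  ],
  "gripper": [50,50,50,50,50,50,50,50,50,50]
}}

```text
clock: 12.75
eef_pos: [521.5, 4.4, 235.9]
eef_rot: [3.141, -0.697, 1.524]
wrist_force: [0.4, 0.5, -0.4]
finger_gap: 46.9
finger_force: 0.0
```

```bash
python3 - <<'E'
from h import *
a=camera("wrist")[:300];b=camera("top")[140:300,150:430]
b=cv2.resize(b,(560,320),interpolation=cv2.INTER_CUBIC)
cv2.imwrite("pics/end.png",np.vstack([a[:270],b])[:,:,::-1])
E
```

```text
(no output)
```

View pics/end.png

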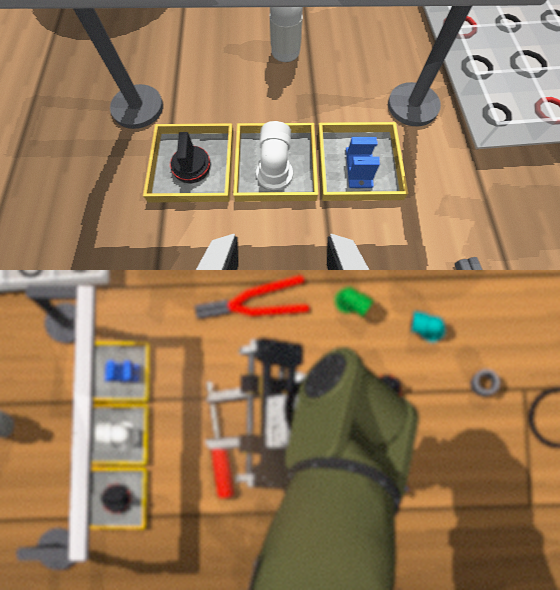

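The plug (190,160), elbow (275,160) and clip (362,162) each stand upright in their own bin, and the gripper is clear.

```bash
python3 -c "
from cell import *
print(sign_off())"
```

```text
the job is handed in; nothing more can be done
None
```

The job is handed in: the last pictures show the clip in the far bin, the elbow in the middle bin and the original plug still in the near bin, all upright; the arm hid the spare parts from view then, and `sign_off()` returned no verdict.

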